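# Tip the open housing onto its back and push it up to the stop

### The arm

A 7-joint arm with a two-finger parallel gripper is mounted at the origin on the work surface. World frame = base frame: x ahead of the robot, y to its left, z up, the work surface at z = 0. Lengths are in m, angles in rad, forces in N, time in s.
With the tool pointing down it reaches from about 0.425 to 0.95 m from the base axis. Payload 4.7 kg.
Tool frame: the origin (TCP) lies on the centre line of the jaws, within the pads' length; the fingertips stand 14 mm ahead of it and the grasp point (between the pads) lies 5 mm behind it (nose_length is the distance from the TCP to the fingertips, in m); z points along the fingers, y is the direction in which the jaws open and shut (so a half turn about z gives the same grasp; the last joint's range is limited). The gripper opens to 87 mm and grips with 3 to 60 N. Pads are 19 mm wide; open, the fingers measure 117 mm over their backs; the gripper's body (75 mm by 190 mm) begins 51 mm behind the grasp point.
Start: joints at [1.267, 0.469, -0.049, 1.532, 0.024, 1.141, -0.082], TCP at [0.183, -0.65, 0.237] pointing down, gripper open.
Joint ranges: [-2.59, 2.59], [-0.33, 1.99], [-1.39, 1.29], [0.1, 2.45], [-1.04, 4.18], [0.21, 1.99], [-2.66, 2.66]. Speed limits (rad/s): [2.57, 2.57, 3.14, 3.14, 3.14, 3.14, 3.14].

### API

Orientations are given as a unit quaternion [x, y, z, w].
In Python, from station import * gives the robot as it stands.
- The arm moves only by the tool apply_moves, never from a script. Its argument "increments" is one flat list of numbers, 7 for each row, row after row: the turn, a rotation vector about the tool's x, y, z in degrees, then the shift along the tool's x, y, z in cm, then the opening, from 0 (shut) to 1 (fully open). In form: [rx, ry, rz, x, y, z, claw, rx, ry, rz, x, y, z, claw, ...]. A call has 1 to 5 rows; each row shifts and turns the pose as measured when the row begins, along the tool's axes as they then stand; what a row does not reach is not made up. A row lasts 1/12 s, in which the tool goes at most 41.7 mm and 7.16 degrees, less where a joint would pass 70% of its speed; a pose out of reach is approached as far as the arm can. A call with a gripper value outside its range is refused whole. The fingers move at their own pace and stop on an object; the grip force is fixed at half the most. Time passes only in rows, so rows that do not move let the fingers close. It gives the time, the measured TCP pose, the force and the opening at its end, in the units of the state.
- state(): the state, without advancing time (a new reading comes with each control period).
- snapshot(name): name is "side" or "top"; returns a dict with "pixels" (400x640x3 uint8, red, green, blue), "fx", "fy", "cx", "cy" (pixels), "R" (3x3) and "t" (3): a world point X has camera coordinates R X + t. Camera axes: x right, y down, z forward; pixel columns grow to the right and rows downward; lengths in m; the calibration is good to about 2 mm. A picture is of the moment at which its call begins. There is no depth.
- job_done(): hands the job in, once; it reports no verdict.
The state is a dict: "time": time; "q": joint angles; "dq": joint speeds; "effort": joint torques, N m; "tool_pos": TCP position; "tool_rot": TCP orientation; "wrist_force": force on the tool from outside, world axes, zero at the start; "wrist_torque": the same for the moment, N m; "grip_width": finger opening in m.
Only numpy, scipy, OpenCV 4.12 (cv2) and the standard library are available. Lean on these libraries where they do the work, as an engineer would, in place of code of your own. Each camera call takes 0.05 s, during which the arm holds its last target. There are 200 camera calls.

### The job

The open aluminium housing with the circuit board inside stands on its side wall in front of the steel stop bar. With the fingertips only, tip it over onto its closed back so that the open side with the board faces up, then push it along the bench until its leading wall lies flush against the stop bar. Do not pick it up, and leave the solder spool, the brass tip cleaner and the flux bottle as they are.

Things in the scene. Friction and masses are not known exactly. Their poses are not given: they have to be found in the camera images.
- housing: Loose open aluminium box with a green board inside, 0.25 to 0.49 kg, walls 5 mm. As it stands: 40 deep (x), 110 long (y), 85 mm high (z), on a flat 40 x 110 side wall. Origin: centre of that underside. Its x runs from the open side (x = -20 mm) to the flat closed back (x = +20 mm), at the start towards the stop within 23 degrees. On its back, x points down, z to the stop, and it is 40 mm high.
- housing_top (a point): Centre of the outside of the housing's top wall (housing frame 0, 0, 85 mm): the wall that must end against the stop bar. Pushed near this wall from the open side, the housing tips in its +x direction without sliding much, and past about 25 degrees of lean falls onto its back by itself. Board parts lie at least 9 mm inside the open rim.
- housing_center (a point): Centre of the housing's box (housing frame 0, 0, 42.5 mm): 42 mm above the bench as it stands, 20 mm when on its back. Then the former underside, 110 x 40 mm high, is the trailing wall to push on, and the housing slides at 1 to 8 N.
- stop: Steel bar fixed to the bench, 30 x 240 x 22 mm high (x, y, z), two dark screw heads on top. Origin: centre of its underside. Its x points away from the housing; the near face, where the housing must lie, is x = -15 mm. The housing starts 155 to 195 mm before the origin in -x and within 20 mm in y.
- spool: Bystander: spool of solder wire with grey flanges, 60 mm diameter, 50 mm high, upright. Origin: centre of its underside.
- cleaner: Bystander: round brass tip-cleaner pot, 74 mm diameter, 58 mm high, dark mouth on top. Origin: centre of its underside.
- flux: Bystander: small clear flux bottle, 40 mm diameter, 85 mm high, upright. Origin: centre of its underside.
There are look-alikes about, which are no part of the job. There is more than one size of the stop; the job needs the smallest.

How it is judged:
By the outcome, as a careful person would: the job done as asked, in the order asked, and still so for the second after the job is handed in, with the robot touching nothing.
It also fails if it takes over 48 s, if anything falls off the work surface, if the arm or the gripper's body presses on something with over 40 N, if the wrist force passes 120 N, or if a joint passes its speed limit or range.

## Working session

There is one attempt and no reset: what is moved stays moved. The work goes in short steps, Python scripts to look and compute and a tool call to move; the robot and the scene stay as the last step left them, time stands still between calls to the robot, and variables do not carry over. Pictures are saved under pics/ and viewed, about 8 in all and at most 12, crops included, and the job is handed in when it is done.

Besides the shell and the picture viewer there is one more tool, called after "Call:" by a JSON object that holds its "fn" and its "kwargs", one argument or row to a line. apply_moves: Moves the arm, as the interface text tells. Its arguments: {"type":"object","properties":{"increments":{"type":"array"}},"required":["increments"]}

```bash
mkdir -p pics; ls
cat > h.py <<'E'
from station import *
import numpy as np, cv2
def snap(n,f):
    s=snapshot(n); cv2.imwrite('pics/'+f,s['pixels'][:,:,::-1]); np.savez('pics/'+f+'.npz',**s); return s
def ray(s,u,v,z):
    R=np.array(s['R']);t=np.array(s['t']);c=-R.T@t
    d=R.T@np.array([(u-s['cx'])/s['fx'],(v-s['cy'])/s['fy'],1]); return c+d*(z-c[2])/d[2]
def proj(s,X):
    p=np.array(s['R'])@np.array(X)+np.array(s['t']); return s['fx']*p[0]/p[2]+s['cx'],s['fy']*p[1]/p[2]+s['cy']
E
python3 - <<'E'
from h import *
for n in('side','top'):
    s=snap(n,n+'0.png'); R=np.array(s['R']); print(n,-R.T@np.array(s['t']),R[2],s['fx'])
print(state())
E
```

```text
pics
side [ 0.38497458 -0.55752307  0.87416756] [ 0.15794954  0.61503621 -0.77251693] 433.2231049122837
top [0.45158202 0.06268035 1.50603434] [ 0.05365012  0.01280736 -0.99847766] 506.1107761946304
{'time': 0.1, 'q': array([ 1.26709862,  0.46935973, -0.04860706,  1.53354917,  0.02407085,
        1.14100735, -0.08233604]), 'dq': array([ 3.71787166e-05, -1.51361514e-03, -4.21554424e-04, -2.31890868e-03,
        8.54594070e-04, -4.45959320e-04,  2.76559862e-04]), 'effort': array([ 1.26952600e-03, -5.09169388e+01, -8.07439000e-02, -2.36826342e+01,
       -6.14342163e-02,  3.44669446e-02,  7.92563856e-05]), 'tool_pos': array([ 0.183054  , -0.64917837,  0.23561581]), 'tool_rot': array([ 9.90575856e-01,  1.36962464e-01, -1.33078238e-04, -8.59550715e-04]), 'wrist_force': array([0.22279147, 0.15100341, 0.66160756]), 'wrist_torque': array([ 0.0026755 , -0.01290621, -0.0165212 ]), 'grip_width': 0.08679929260589522}
```

View pics/top0.png

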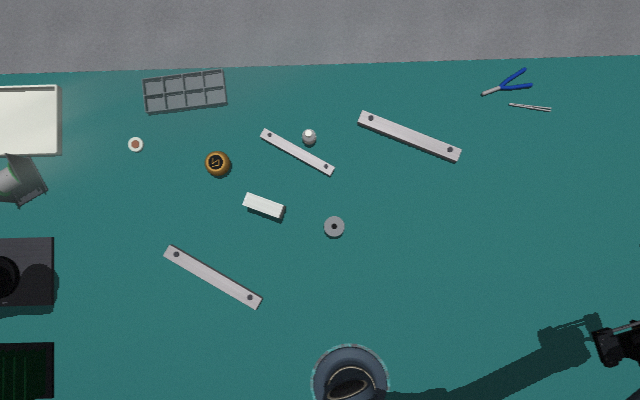

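View pics/side0.png

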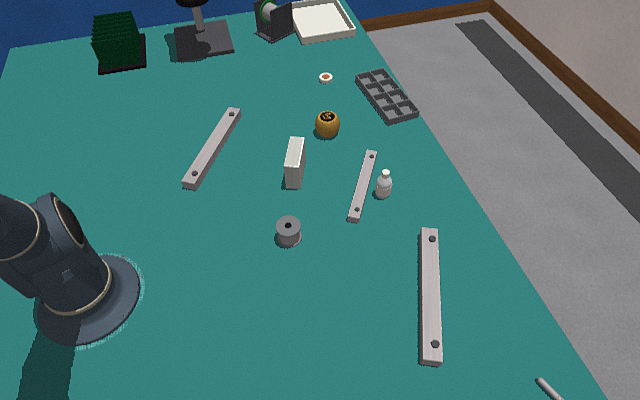

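The top view shows the arm base at (348,380), the small stop at (298,152), the housing at (264,206), the spool at (334,226), the cleaner at (217,164) and the flux at (309,136). In the side view the housing is at (295,162) and the stop at (363,185).

```bash
cat > m.py <<'E'
from h import *
def rects(s,boxes):
    g=s['pixels'].astype(int); m=((g[:,:,0]>120)&(abs(g[:,:,0]-g[:,:,1])<40)).astype(np.uint8)
    out={}
    for n,(u0,v0,u1,v1,z) in boxes.items():
        mm=np.zeros_like(m); mm[v0:v1,u0:u1]=m[v0:v1,u0:u1]
        c=max(cv2.findContours(mm,cv2.RETR_EXTERNAL,cv2.CHAIN_APPROX_NONE)[0],key=cv2.contourArea)
        P=np.array([ray(s,u,v,z)[:2] for u,v in c[:,0]],np.float32)
        out[n]=cv2.minAreaRect(P*1000); print(n,cv2.minAreaRect(c),out[n],np.round(cv2.boxPoints(out[n])).tolist())
    return out
E
python3 - <<'E'
from m import *
s=dict(np.load('pics/top0.png.npz'))
rects(s,{'stop':(255,120,340,180,.022),'house':(235,185,295,225,.085)})
for n,u,v,z in(('spool',334,226,.05),('cleaner',217,164,.058),('flux',309,136,.08)): print(n,ray(s,u,v,z))
im=cv2.imread('pics/top0.png')[110:250,190:350]; a=cv2.resize(im,None,fx=4.0,fy=4.0,interpolation=cv2.INTER_CUBIC); cv2.imwrite('pics/c1.png',a)
im=cv2.imread('pics/side0.png')[90:250,260:420]; a=cv2.resize(im,None,fx=3.5,fy=3.5,interpolation=cv2.INTER_CUBIC); cv2.imwrite('pics/c2.png',a)
E
```

```text
stop ((296.7923583984375, 151.26522827148438), (81.28485107421875, 9.984945297241211), 29.21924591064453) ((681.6774291992188, 137.4619903564453), (241.01101684570312, 29.523326873779297), 59.11135482788086) [[607.0, 42.0], [632.0, 26.0], [756.0, 233.0], [731.0, 248.0]]
house ((262.405029296875, 204.53182983398438), (39.37021255493164, 14.051849365234375), 20.136302947998047) ((523.53271484375, 234.38894653320312), (111.15438079833984, 39.526119232177734), 68.42636108398438) [[485.0, 190.0], [521.0, 175.0], [562.0, 279.0], [526.0, 293.0]]
spool [0.45811147 0.03391728 0.05      ]
cleaner [0.64539157 0.36644877 0.058     ]
flux [0.71521816 0.09846662 0.08      ]
```

View pics/c1.png

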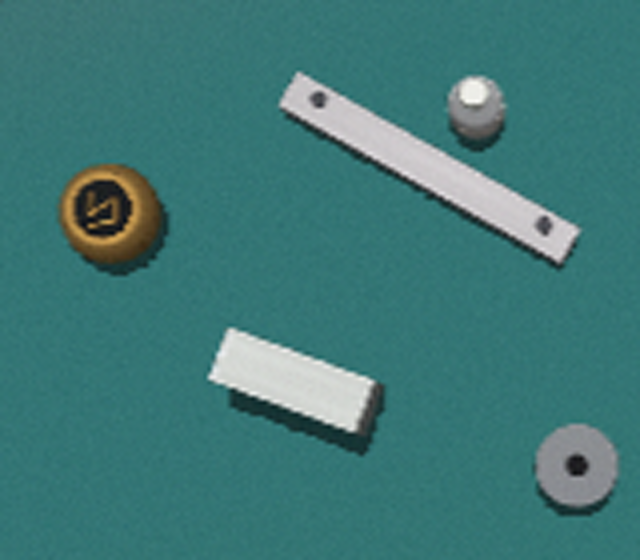

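The measured sizes match the job's own (housing 111x39.5, stop 241x29.5). The stop's x axis points to -30.9° and the housing's to -21.6°. Next, a planning helper.

```bash
cat > plan.py <<'E'
from h import *
from scipy.spatial.transform import Rotation as Ro
def plan(wps,step=.04,p=None,R=None,show=True):
    """wps: (x,y,z,yaw_deg of tool x). Prints rows."""
    s=state()
    p=np.array(s['tool_pos']) if p is None else p; R=Ro.from_quat(s['tool_rot']) if R is None else R
    for x,y,z,yaw in wps:
        T=Ro.from_euler('z',yaw,degrees=True)*Ro.from_quat([1,0,0,0]); q=np.array([x,y,z])
        rv=(R.inv()*T).as_rotvec(degrees=True); n=int(max(1,np.ceil(np.linalg.norm(q-p)/step),np.ceil(np.linalg.norm(rv)/7)))
        d=(q-p)/n
        print('--',(x,y,z,yaw),n)
        for i in range(n):
            print(np.round(np.r_[rv/n,R.inv().apply(d)*100],1).tolist()); R=R*Ro.from_rotvec(rv/n,degrees=True)
        p=q
E
python3 -c "
from plan import *
plan([(.48,-.33,.23,-21.6),(.56,0.0,.23,-21.6),(.4584,.2602,.2,-21.6)])"
```

```text
-- (0.48, -0.33, 0.23, -21.6) 11
[-0.0, 0.0, 3.4, 3.4, -2.1, 0.1]
[-0.0, 0.0, 3.4, 3.3, -2.3, 0.1]
[-0.0, 0.0, 3.4, 3.1, -2.4, 0.1]
[-0.0, 0.0, 3.4, 3.0, -2.6, 0.1]
[-0.0, 0.0, 3.4, 2.8, -2.8, 0.1]
[-0.0, 0.0, 3.4, 2.6, -3.0, 0.1]
[-0.0, 0.0, 3.4, 2.5, -3.1, 0.1]
[-0.0, 0.0, 3.4, 2.3, -3.2, 0.1]
[-0.0, 0.0, 3.4, 2.1, -3.4, 0.1]
[-0.0, 0.0, 3.4, 1.9, -3.5, 0.1]
[-0.0, 0.0, 3.4, 1.7, -3.6, 0.1]
-- (0.56, 0.0, 0.23, -21.6) 9
[0.0, -0.0, -0.0, -0.5, -3.7, -0.0]
[0.0, -0.0, -0.0, -0.5, -3.7, -0.0]
[0.0, -0.0, -0.0, -0.5, -3.7, -0.0]
[0.0, -0.0, -0.0, -0.5, -3.7, -0.0]
[0.0, -0.0, -0.0, -0.5, -3.7, -0.0]
[0.0, -0.0, -0.0, -0.5, -3.7, -0.0]
[0.0, -0.0, -0.0, -0.5, -3.7, -0.0]
[0.0, -0.0, -0.0, -0.5, -3.7, -0.0]
[0.0, -0.0, -0.0, -0.5, -3.7, -0.0]
-- (0.4584, 0.2602, 0.2, -21.6) 8
[0.0, -0.0, -0.0, -2.4, -2.6, 0.4]
[0.0, -0.0, -0.0, -2.4, -2.6, 0.4]
[0.0, -0.0, -0.0, -2.4, -2.6, 0.4]
[0.0, -0.0, -0.0, -2.4, -2.6, 0.4]
[0.0, -0.0, -0.0, -2.4, -2.6, 0.4]
[0.0, -0.0, -0.0, -2.4, -2.6, 0.4]
[0.0, -0.0, -0.0, -2.4, -2.6, 0.4]
[0.0, -0.0, -0.0, -2.4, -2.6, 0.4]
```

Call:
{"fn": "apply_moves", "kwargs": {
  "increments": [0,0,3.4,3.4,-2.1,0,0.5,0,0,3.4,3.3,-2.3,0,0.5,0,0,3.4,3.1,-2.4,0,0.5,0,0,3.4,3.0,-2.6,0,0.5,0,0,3.4,2.8,-2.8,0,0.5]
}}

```text
time: 0.52
tool_pos: [0.3116, -0.508, 0.2309]
tool_rot: [1.0, -0.029, -0.005, -0.001]
wrist_force: [-0.0, 0.7, 0.2]
grip_width: 0.0617
```

Call:
{"fn": "apply_moves", "kwargs": {
  "increments": [0,0,3.4,2.6,-3.0,0,0.5,0,0,3.4,2.5,-3.1,0,0.5,0,0,3.4,2.3,-3.2,0,0.5,0,0,3.4,2.1,-3.4,0,0.5,0,0,3.4,1.9,-3.5,0,0.5]
}}

```text
time: 0.93
tool_pos: [0.4572, -0.3606, 0.2281]
tool_rot: [0.983, -0.185, -0.006, -0.001]
wrist_force: [0.7, -1.2, 0.4]
grip_width: 0.0442
```

Call:
{"fn": "apply_moves", "kwargs": {
  "increments": [0,0,3.4,1.7,-3.6,0,0.5,0,0,0,-0.5,-3.7,0,0.5,0,0,0,-0.5,-3.7,0,0.5,0,0,0,-0.5,-3.7,0,0.5,0,0,0,-0.5,-3.7,0,0.5]
}}

```text
time: 1.35
tool_pos: [0.5362, -0.1815, 0.2256]
tool_rot: [0.976, -0.216, -0.007, -0.001]
wrist_force: [0.2, 0.1, 0.4]
grip_width: 0.0437
```

```bash
python3 -c "
from plan import *
plan([(.56,0.0,.23,-21.6),(.4584,.2602,.2,-21.6)])"
```

```text
-- (0.56, 0.0, 0.23, -21.6) 5
[0.0, 0.2, -0.7, -1.1, -3.5, -0.1]
[0.0, 0.2, -0.7, -1.1, -3.5, -0.1]
[0.0, 0.2, -0.7, -1.0, -3.5, -0.1]
[0.0, 0.2, -0.7, -1.0, -3.5, -0.1]
[0.0, 0.2, -0.7, -0.9, -3.5, -0.1]
-- (0.4584, 0.2602, 0.2, -21.6) 8
[-0.0, -0.0, 0.0, -2.4, -2.6, 0.4]
[-0.0, -0.0, 0.0, -2.4, -2.6, 0.4]
[-0.0, -0.0, 0.0, -2.4, -2.6, 0.4]
[-0.0, -0.0, 0.0, -2.4, -2.6, 0.4]
[-0.0, -0.0, 0.0, -2.4, -2.6, 0.4]
[-0.0, -0.0, 0.0, -2.4, -2.6, 0.4]
[-0.0, -0.0, 0.0, -2.4, -2.6, 0.4]
[-0.0, -0.0, 0.0, -2.4, -2.6, 0.4]
```

Call:
{"fn": "apply_moves", "kwargs": {
  "increments": [0,0.2,-0.7,-1.1,-3.5,0,0.5,0,0.2,-0.7,-1.1,-3.5,0,0.5,0,0.2,-0.7,-1.0,-3.5,0,0.5,0,0.2,-0.7,-1.0,-3.5,0,0.5,0,0,-0.7,-0.9,-3.5,0,0.5]
}}

```text
time: 1.77
tool_pos: [0.5591, 0.0091, 0.224]
tool_rot: [0.983, -0.185, -0.001, 0.001]
wrist_force: [-0.2, -0.2, 0.9]
grip_width: 0.0433
```

Call:
{"fn": "apply_moves", "kwargs": {
  "increments": [0,0,0,-2.4,-2.6,0.3,0.5,0,0,0,-2.4,-2.6,0.3,0.5,0,0,0,-2.4,-2.6,0.3,0.5,0,0,0,-2.4,-2.6,0.3,0.5,0,0,0,-2.4,-2.6,0.3,0.5]
}}

```text
time: 2.18
tool_pos: [0.493, 0.183, 0.2076]
tool_rot: [0.983, -0.184, -0.0, 0.0]
wrist_force: [0.6, -0.9, -0.9]
grip_width: 0.0434
```

```bash
python3 -c "
from plan import *
print(state()['tool_pos'])
plan([(.4584,.2602,.2,-21.6),(.4584,.2602,.090,-21.6)])"
```

```text
[0.49300841 0.1830083  0.2075719 ]
-- (0.4584, 0.2602, 0.2, -21.6) 3
[0.0, 0.0, 0.1, -2.0, -2.0, 0.3]
[0.0, 0.0, 0.1, -2.0, -2.0, 0.3]
[0.0, 0.0, 0.1, -2.0, -2.0, 0.3]
-- (0.4584, 0.2602, 0.09, -21.6) 3
[0.0, 0.0, 0.0, 0.0, -0.0, 3.7]
[0.0, 0.0, 0.0, 0.0, -0.0, 3.7]
[0.0, 0.0, 0.0, 0.0, -0.0, 3.7]
```

Call:
{"fn": "apply_moves", "kwargs": {
  "increments": [0,0,0.1,-2.0,-2.0,0.2,0.5,0,0,0.1,-2.0,-2.0,0.2,0.5,0,0,0.1,-2.0,-2.0,0.2,0.5,0,0,0,0,0,3.5,0.5,0,0,0,0,0,3.5,0.5]
}}

```text
time: 2.6
tool_pos: [0.4547, 0.2769, 0.135]
tool_rot: [0.984, -0.179, 0.003, -0.007]
wrist_force: [-0.0, -0.4, -1.0]
grip_width: 0.0438
```

Call:
{"fn": "apply_moves", "kwargs": {
  "increments": [0,0,0,0,0,2.5,0.5,0,0,0,0,0,0,0.5]
}}

```text
time: 2.77
tool_pos: [0.4503, 0.2768, 0.1038]
tool_rot: [0.984, -0.177, -0.001, -0.003]
wrist_force: [-0.9, -0.9, -0.3]
grip_width: 0.0434
```

```bash
python3 -c "
from plan import *
print(state()['tool_pos'],state()['wrist_force'])
plan([(.4677,.2565,.089,-21.6)],.01)
snap('top','t1.png')
s=snap('side','s1.png')
cv2.imwrite('pics/s1c.png',cv2.resize(cv2.imread('pics/s1.png')[60:240,200:420],None,fx=3,fy=3,interpolation=cv2.INTER_CUBIC))"
```

```text
[0.45026298 0.27677469 0.10378664] [-0.90054849 -0.87259126 -0.27302365]
-- (0.4677, 0.2565, 0.089, -21.6) 4
[-0.1, 0.0, 0.3, 0.6, 0.3, 0.4]
[-0.1, 0.0, 0.3, 0.6, 0.3, 0.4]
[-0.1, 0.0, 0.3, 0.6, 0.3, 0.4]
[-0.1, 0.0, 0.3, 0.6, 0.3, 0.4]
```

View pics/s1c.png

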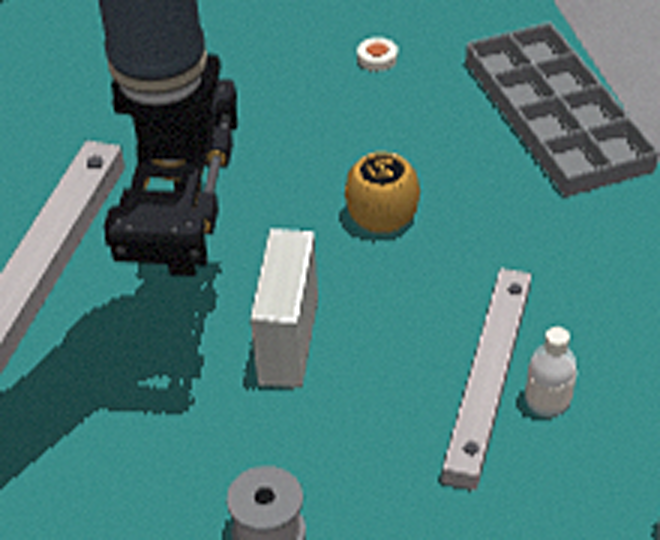

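The crop shows the gripper (160,230) standing clear on the open side of the housing (285,300), with the bystanders untouched. Approaching.

Call:
{"fn": "apply_moves", "kwargs": {
  "increments": [0,0,0.3,0.6,0.35,0.4,0.5,0,0,0.3,0.6,0.35,0.4,0.5,0,0,0.3,0.6,0.35,0.4,0.5,0,0,0.3,0.6,0.35,0.3,0.5,0,0,0,0,0,0,0.5]
}}

```text
time: 3.28
tool_pos: [0.4773, 0.255, 0.0977]
tool_rot: [0.982, -0.191, 0.006, -0.01]
wrist_force: [-0.2, -0.6, 0.2]
grip_width: 0.0437
```

```bash
python3 -c "
from plan import *
print(state()['tool_pos'],state()['wrist_force'])
plan([(.4677,.2565,.088,-21.6)],.01)"
```

```text
[0.47732164 0.2549919  0.09771531] [-0.1999929  -0.5842337   0.15801478]
-- (0.4677, 0.2565, 0.088, -21.6) 2
[-0.6, -0.3, -0.2, -0.5, 0.1, 0.5]
[-0.6, -0.3, -0.2, -0.5, 0.1, 0.5]
```

Call:
{"fn": "apply_moves", "kwargs": {
  "increments": [-0.6,-0.3,0,0,0,0.6,0.5,-0.6,-0.3,0,0,0,0.6,0.5,0,0,0,0,0,0,0.5]
}}

```text
time: 3.53
tool_pos: [0.4791, 0.2538, 0.0858]
tool_rot: [0.981, -0.193, -0.0, -0.0]
wrist_force: [0.0, -1.0, -0.6]
grip_width: 0.0434
```

```bash
python3 -c "
from plan import *
print(state()['tool_pos'],state()['wrist_force'])
plan([(.488,.2485,.088,-21.6)],.01)"
```

```text
[0.4791362  0.25379751 0.08577124] [ 0.0085865  -0.98400648 -0.60096134]
-- (0.488, 0.2485, 0.088, -21.6) 2
[-0.0, 0.0, -0.3, 0.5, 0.1, -0.1]
[-0.0, 0.0, -0.3, 0.5, 0.1, -0.1]
```

Call:
{"fn": "apply_moves", "kwargs": {
  "increments": [0,0,-0.3,0.6,0.1,-0.1,0.5,0,0,-0.3,0.5,0.0,-0.1,0.5,0,0,0,0.5,0,0,0.5,0,0,0,0.5,0,0,0.5]
}}

```text
time: 3.87
tool_pos: [0.4983, 0.2459, 0.0872]
tool_rot: [0.983, -0.185, -0.001, -0.0]
wrist_force: [-0.5, -0.3, 0.3]
grip_width: 0.0437
```

Call:
{"fn": "apply_moves", "kwargs": {
  "increments": [0,0,0,0.5,0,-0.1,0.5,0,0,0,0.5,0,-0.1,0.5]
}}

```text
time: 4.03
tool_pos: [0.5085, 0.2421, 0.0894]
tool_rot: [0.983, -0.185, -0.002, -0.0]
wrist_force: [0.4, -0.2, 0.4]
grip_width: 0.0436
```

```bash
python3 -c "
from plan import *
s=snap('side','s2.png')
cv2.imwrite('pics/s2c.png',cv2.resize(cv2.imread('pics/s2.png')[90:220,220:380],None,fx=4,fy=4,interpolation=cv2.INTER_CUBIC))"
```

```text
(no output)
```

View pics/s2c.png

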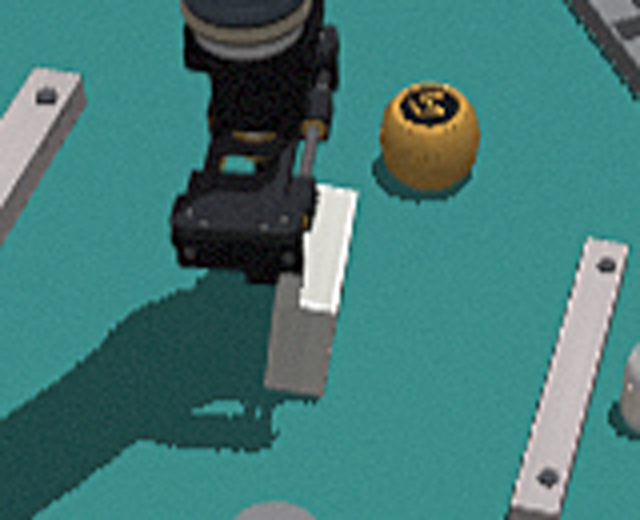

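The crop shows the housing already leaning towards the stop: the end wall's bottom edge is at (265-325,390) and its top edge at (300-335,308). Continuing.

Call:
{"fn": "apply_moves", "kwargs": {
  "increments": [0,0,0,0.5,0,-0.2,0.5,0,0,0,0.5,0,-0.2,0.5,0,0,0,0.5,0,-0.2,0.5,0,0,0,0.5,0,-0.2,0.5]
}}

```text
time: 4.42
tool_pos: [0.5299, 0.2334, 0.0982]
tool_rot: [0.983, -0.186, -0.001, -0.0]
wrist_force: [0.3, -0.0, 0.2]
grip_width: 0.0432
```

Call:
{"fn": "apply_moves", "kwargs": {
  "increments": [0,0,0,0.5,0,-0.2,0.5,0,0,0,0.5,0,-0.2,0.5,0,0,0,0,0,0,0.5,0,0,0,0,0,0,0.5]
}}

```text
time: 4.75
tool_pos: [0.5425, 0.2286, 0.1036]
tool_rot: [0.982, -0.187, 0.0, -0.001]
wrist_force: [-0.4, 0.4, -0.9]
grip_width: 0.0436
```

```bash
python3 -c "
from plan import *
print(state()['tool_pos'],state()['wrist_force'])
s=snap('side','s3.png')
cv2.imwrite('pics/s3c.png',cv2.resize(cv2.imread('pics/s3.png')[90:220,220:380],None,fx=4,fy=4,interpolation=cv2.INTER_CUBIC))"
```

```text
[0.54249254 0.22855659 0.10355777] [-0.36674969  0.43065987 -0.91108151]
```

View pics/s3c.png

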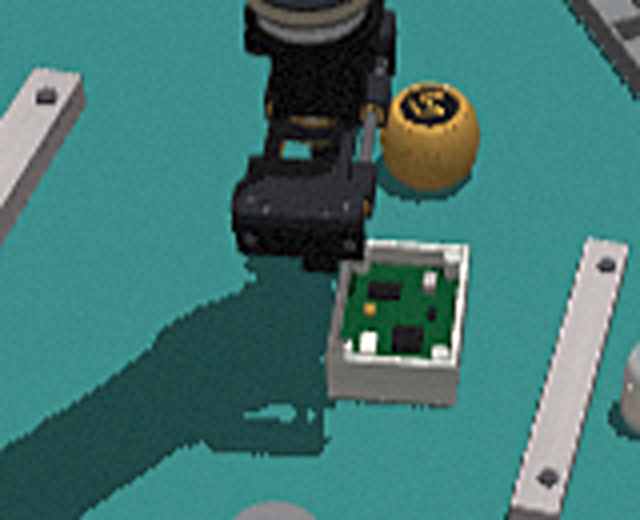

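It is on its back, board up, at crop (400,320). Backing off, then measuring it from the top.

Call:
{"fn": "apply_moves", "kwargs": {
  "increments": [0,0,0,-2,0,-0.5,0.5,0,0,0,-2,0,0,0.5,0,0,0,-2,0,0,0.5,0,0,0,0,0,0,0.5]
}}

```text
time: 5.13
tool_pos: [0.4848, 0.2505, 0.1079]
tool_rot: [0.982, -0.188, -0.0, -0.0]
wrist_force: [-0.8, -0.4, -0.6]
grip_width: 0.0436
```

```bash
python3 -c "
from plan import *
print(state()['tool_pos'])
s=snap('top','t3.png')
cv2.imwrite('pics/t3c.png',cv2.resize(cv2.imread('pics/t3.png')[110:250,190:350],None,fx=5,fy=5,interpolation=cv2.INTER_CUBIC)[:600])"
```

```text
[0.48476698 0.25051167 0.10794048]
```

View pics/t3c.png

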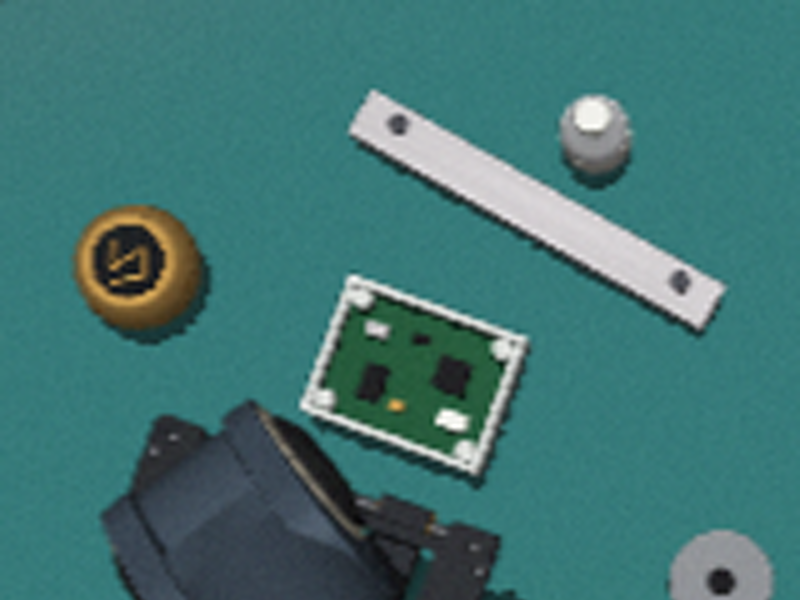

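The rim's corners in the crop are at (352,277), (527,340), (475,472) and (303,407), unoccluded. The stop face lies ahead and the bystanders are in place.

```bash
cat > rim.py <<'E'
from plan import *
def rim(f,box):
    s=dict(np.load('pics/'+f+'.npz')); g=s['pixels']
    u0,v0,u1,v1=box; m=np.zeros(g.shape[:2],np.uint8); r=g[v0:v1,u0:u1].astype(int)
    m[v0:v1,u0:u1]=(r[:,:,0]>130)&(abs(r[:,:,0]-r[:,:,1])<30)
    c=max(cv2.findContours(m,cv2.RETR_EXTERNAL,cv2.CHAIN_APPROX_NONE)[0],key=lambda k:cv2.boundingRect(k)[2]*cv2.boundingRect(k)[3])
    P=np.array([ray(s,u,v,.04)[:2] for u,v in c[:,0]],np.float32)*1000
    R=cv2.minAreaRect(P); C=np.array(R[0])/1000; a=R[2]
    so=np.array([.6817,.1375]); ex=np.array([.858,-.513]); ey=np.array([.513,.858])
    print(R,'in stop frame',(C-so)@ex*1000,(C-so)@ey*1000); return C
E
python3 -c "
from rim import *
rim('t3.png',(245,160,300,207))
print(state()['q'])"
```

```text
((583.9956665039062, 210.05628967285156), (110.66150665283203, 84.40465545654297), 68.42186737060547) in stop frame -121.05169474182128 12.130973455810532
[-0.42925404  0.41776324 -0.15432041  1.95799367  0.0903969   0.77035664
 -2.58534552]
```

Joint 7 is near its limit (-2.585 of -2.66), so I'll give the gripper a half turn before pushing.

Call:
{"fn": "apply_moves", "kwargs": {
  "increments": [0,0,-5,0,0,-1,0.75,0,0,-7,0,0,-1,0.75,0,0,-7,0,0,0,0.75,0,0,-7,0,0,0,0.75,0,0,-7,0,0,0,0.75]
}}

```text
time: 5.6
tool_pos: [0.4889, 0.2487, 0.1291]
tool_rot: [0.994, 0.106, 0.002, 0.001]
wrist_force: [0.4, -0.2, -0.5]
grip_width: 0.0634
```

Call:
{"fn": "apply_moves", "kwargs": {
  "increments": [0,0,-7,0,0,0,0.75,0,0,-7,0,0,0,0.75,0,0,-7,0,0,0,0.75,0,0,-7,0,0,0,0.75,0,0,-7,0,0,0,0.75]
}}

```text
time: 6.02
tool_pos: [0.4932, 0.2464, 0.1294]
tool_rot: [0.914, 0.407, 0.003, 0.002]
wrist_force: [-0.2, 1.3, -0.6]
grip_width: 0.0653
```

Call:
{"fn": "apply_moves", "kwargs": {
  "increments": [0,0,-7,0,0,0,0.75,0,0,-7,0,0,0,0.75,0,0,-7,0,0,0,0.75,0,0,-7,0,0,0,0.75,0,0,-7,0,0,0,0.75]
}}

```text
time: 6.43
tool_pos: [0.4976, 0.2436, 0.1291]
tool_rot: [0.744, 0.668, 0.003, 0.004]
wrist_force: [0.2, 0.0, -0.6]
grip_width: 0.0654
```

Call:
{"fn": "apply_moves", "kwargs": {
  "increments": [0,0,-7,0,0,0,0.75,0,0,-7,0,0,0,0.75,0,0,-7,0,0,0,0.75,0,0,-7,0,0,0,0.75,0,0,-7,0,0,0,0.75]
}}

```text
time: 6.85
tool_pos: [0.502, 0.2404, 0.1288]
tool_rot: [0.503, 0.864, 0.002, 0.005]
wrist_force: [1.1, 0.0, 0.2]
grip_width: 0.0654
```

```bash
python3 -c "
from plan import *
s=state();print(s['tool_pos'],s['q'],s['time'])
plan([(*s['tool_pos'],158.4)])"
```

```text
[0.50204231 0.24044508 0.12881027] [ 0.02541782  0.49576579 -0.7220312   1.90101208  0.42668247  0.89295911
 -0.39233784] 6.85
-- (np.float64(0.5020423134694985), np.float64(0.24044507547190805), np.float64(0.12881027425908492), 158.4) 6
[0.1, 0.1, -6.5, 0.0, 0.0, 0.0]
[0.1, 0.1, -6.5, 0.0, 0.0, 0.0]
[0.1, 0.1, -6.5, 0.0, 0.0, 0.0]
[0.1, 0.1, -6.5, 0.0, 0.0, 0.0]
[0.1, 0.1, -6.5, 0.0, 0.0, 0.0]
[0.1, 0.1, -6.5, 0.0, 0.0, 0.0]
```

Call:
{"fn": "apply_moves", "kwargs": {
  "increments": [0.1,0.1,-6.5,0,0,0,0.75,0.1,0.1,-6.5,0,0,0,0.75,0,0,-6.5,0,0,0,0.75,0,0,-6.5,0,0,0,0.75,0,0,-5,0,0,0,0.75]
}}

```text
time: 7.27
tool_pos: [0.5067, 0.2369, 0.1283]
tool_rot: [0.243, 0.97, 0.0, 0.004]
wrist_force: [-0.4, 0.5, -1.1]
grip_width: 0.0653
```

Call:
{"fn": "apply_moves", "kwargs": {
  "increments": [0,0,-2.5,0,0,0,0.75,0,0,0,0,0,0,0.75]
}}

```text
time: 7.43
tool_pos: [0.5084, 0.2354, 0.1277]
tool_rot: [0.221, 0.975, 0.0, 0.004]
wrist_force: [0.1, 0.2, -0.1]
grip_width: 0.0653
```

```bash
python3 -c "
from plan import *
s=state();print(s['tool_pos'],s['q'],s['time'])
plan([(.512,.239,.08,158.4),(.512,.239,.026,158.4)],.03)"
```

```text
[0.50841686 0.23541722 0.12772351] [ 0.13413289  0.5534666  -0.86560763  1.88661708  0.52638488  0.93879472
  0.14570681] 7.4333
-- (0.512, 0.239, 0.08, 158.4) 2
[0.1, 0.2, -2.0, -0.1, 0.2, 2.4]
[0.1, 0.2, -2.0, -0.1, 0.2, 2.4]
-- (0.512, 0.239, 0.026, 158.4) 2
[-0.0, -0.0, 0.0, -0.0, 0.0, 2.7]
[-0.0, -0.0, 0.0, -0.0, 0.0, 2.7]
```

Call:
{"fn": "apply_moves", "kwargs": {
  "increments": [0.1,0.2,-2,0.2,0.2,2.2,0.75,0.1,0.2,-2,0.2,0.2,2.2,0.75,0,0,0,0,0,2,0.75,0,0,0,0,0,1.5,0.75,0,0,0,0,0,0,0.75]
}}

```text
time: 7.85
tool_pos: [0.5122, 0.2387, 0.0467]
tool_rot: [0.192, 0.981, 0.0, 0.003]
wrist_force: [-0.9, -0.4, -0.7]
grip_width: 0.0652
```

```bash
python3 -c "
from plan import *
s=state();print(s['tool_pos'],s['q'],s['wrist_force'])
plan([(.512,.239,.026,158.4),(.531,.231,.026,158.4)],.01)"
```

```text
[0.51224957 0.23871914 0.04670769] [ 0.06692173  0.66689737 -0.7873624   1.92722672  0.65068112  0.81655956
  0.10496093] [-0.90181558 -0.44854804 -0.7002967 ]
-- (0.512, 0.239, 0.026, 158.4) 3
[0.0, 0.1, -0.2, 0.0, 0.0, 0.7]
[0.0, 0.1, -0.2, 0.0, 0.0, 0.7]
[0.0, 0.1, -0.2, 0.0, 0.0, 0.7]
-- (0.531, 0.231, 0.026, 158.4) 3
[-0.0, -0.0, 0.0, -0.7, -0.0, -0.0]
[-0.0, -0.0, 0.0, -0.7, -0.0, -0.0]
[-0.0, -0.0, 0.0, -0.7, -0.0, -0.0]
```

Call:
{"fn": "apply_moves", "kwargs": {
  "increments": [0,0.1,-0.2,0,0,0.7,0.75,0,0.1,-0.2,0,0,0.7,0.75,0,0,-0.2,0,0,0.4,0.75,0,0,0,0,0,0,0.75]
}}

```text
time: 8.18
tool_pos: [0.5143, 0.2384, 0.0284]
tool_rot: [0.188, 0.982, 0.001, 0.002]
wrist_force: [-0.2, -0.2, -0.1]
grip_width: 0.065
```

Call:
{"fn": "apply_moves", "kwargs": {
  "increments": [0,0,0,-0.6,0,0,0.75,0,0,0,-0.6,0,0,0.75,0,0,0,-0.5,0,0,0.75,0,0,0,-0.4,0,0,0.75]
}}

```text
time: 8.52
tool_pos: [0.5362, 0.2309, 0.0304]
tool_rot: [0.188, 0.982, 0.002, 0.003]
wrist_force: [-5.4, 3.2, -0.3]
grip_width: 0.0652
```

```bash
python3 -c "
from plan import *
s=state();print(s['tool_pos'],s['q'],s['wrist_force'])
plan([(.593,.204,.026,149.1)],.005)"
```

```text
[0.53617153 0.23094972 0.03040651] [ 0.07513169  0.71021029 -0.76691759  1.89236456  0.67661847  0.81068263
  0.13472732] [-5.39779305  3.22969687 -0.34013974]
-- (0.593, 0.204, 0.026, 149.1) 13
[0.0, 0.0, 0.7, -0.5, -0.0, 0.0]
[0.0, 0.0, 0.7, -0.5, -0.0, 0.0]
[0.0, 0.0, 0.7, -0.5, -0.0, 0.0]
[0.0, 0.0, 0.7, -0.5, -0.0, 0.0]
[0.0, 0.0, 0.7, -0.5, -0.0, 0.0]
[0.0, 0.0, 0.7, -0.5, -0.0, 0.0]
[0.0, 0.0, 0.7, -0.5, 0.0, 0.0]
[0.0, 0.0, 0.7, -0.5, 0.0, 0.0]
[0.0, 0.0, 0.7, -0.5, 0.0, 0.0]
[0.0, 0.0, 0.7, -0.5, 0.0, 0.0]
[0.0, 0.0, 0.7, -0.5, 0.0, 0.0]
[0.0, 0.0, 0.7, -0.5, 0.0, 0.0]
[0.0, 0.0, 0.7, -0.5, 0.0, 0.0]
```

Call:
{"fn": "apply_moves", "kwargs": {
  "increments": [0,0,0.8,-0.5,0,0.1,0.75,0,0,0.8,-0.5,0,0.1,0.75,0,0,0.8,-0.5,0,0.1,0.75,0,0,0.8,-0.5,0,0,0.75,0,0,0.8,-0.5,0,0,0.75]
}}

```text
time: 8.93
tool_pos: [0.558, 0.2244, 0.0287]
tool_rot: [0.224, 0.975, 0.004, 0.001]
wrist_force: [-2.7, 1.5, 1.8]
grip_width: 0.0654
```

```bash
python3 -c "
from rim import *
s=state();print(s['tool_pos'],s['q'],s['wrist_force'])
snap('top','t4.png')
rim('t4.png',(245,130,318,207))
plan([(.593,.204,.026,149.1)],.005)"
```

```text
[0.55797969 0.22435813 0.02873445] [ 0.08349963  0.72854854 -0.74908172  1.84989216  0.65864078  0.82279924
  0.11453782] [-2.70543433  1.54205236  1.80101402]
((689.7960205078125, 154.54656982421875), (193.80917358398438, 29.07060432434082), 59.27549743652344) in stop frame -1.7985047241210412 18.77921542968751
-- (0.593, 0.204, 0.026, 149.1) 8
[0.1, 0.0, 0.6, -0.5, -0.0, 0.0]
[0.1, 0.0, 0.6, -0.5, -0.0, 0.0]
[0.1, 0.0, 0.6, -0.5, -0.0, 0.0]
[0.1, 0.0, 0.6, -0.5, -0.0, 0.0]
[0.1, 0.0, 0.6, -0.5, -0.0, 0.0]
[0.1, 0.0, 0.6, -0.5, -0.0, 0.0]
[0.1, 0.0, 0.6, -0.5, -0.0, 0.0]
[0.1, 0.0, 0.6, -0.5, 0.0, 0.0]
```

Call:
{"fn": "apply_moves", "kwargs": {
  "increments": [0,0,0.8,-0.5,0,0,0.75,0,0,0.8,-0.5,0,0,0.75,0,0,0.8,-0.5,0,0,0.75,0,0,0.6,-0.5,0,0,0.75]
}}

```text
time: 9.32
tool_pos: [0.5777, 0.2149, 0.0287]
tool_rot: [0.252, 0.968, 0.005, 0.0]
wrist_force: [-3.9, 3.3, 1.5]
grip_width: 0.0655
```

```bash
python3 -c "
from rim import *
s=state();print(s['tool_pos'],s['q'],s['wrist_force'])
snap('top','t5.png')
cv2.imwrite('pics/t5c.png',cv2.resize(cv2.imread('pics/t5.png')[110:220,210:350],None,fx=5,fy=5,interpolation=cv2.INTER_CUBIC))
plan([(.593,.204,.026,149.1)],.005)"
```

```text
[0.57768251 0.21492891 0.02871584] [ 0.09364505  0.74110688 -0.73375831  1.81411448  0.6466187   0.83537283
  0.10305674] [-3.86164183  3.29460968  1.47190273]
-- (0.593, 0.204, 0.026, 149.1) 4
[0.1, -0.0, 0.4, -0.4, -0.0, 0.1]
[0.1, -0.0, 0.4, -0.4, -0.0, 0.1]
[0.1, -0.0, 0.4, -0.4, -0.0, 0.1]
[0.1, -0.0, 0.4, -0.4, -0.0, 0.1]
```

View pics/t5c.png

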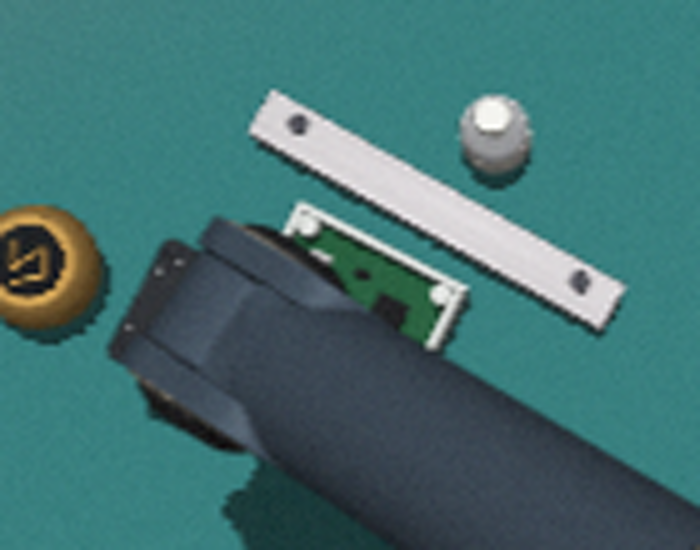

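The top view shows the leading wall (300,205)-(467,290) nearly parallel to the stop, with a gap of about 2 cm. Continuing gently until the force rises.

Call:
{"fn": "apply_moves", "kwargs": {
  "increments": [0,0,0.5,-0.4,0,0,0.75,0,0,0.5,-0.4,0,0,0.75,0,0,0.4,-0.4,0,0,0.75]
}}

```text
time: 9.62
tool_pos: [0.5898, 0.208, 0.0287]
tool_rot: [0.265, 0.964, 0.005, 0.001]
wrist_force: [-2.6, 2.3, 2.0]
grip_width: 0.065
```

Call:
{"fn": "apply_moves", "kwargs": {
  "increments": [0,0,0.2,-0.3,0,0,0.75]
}}

```text
time: 9.7
tool_pos: [0.5928, 0.2061, 0.0287]
tool_rot: [0.267, 0.964, 0.005, 0.001]
wrist_force: [-2.0, 2.9, 2.7]
grip_width: 0.0651
```

Call:
{"fn": "apply_moves", "kwargs": {
  "increments": [0,0,0,-0.3,0,0,0.75]
}}

```text
time: 9.78
tool_pos: [0.5939, 0.2053, 0.0287]
tool_rot: [0.267, 0.964, 0.005, -0.001]
wrist_force: [-12.4, 5.7, 6.5]
grip_width: 0.0651
```

Call:
{"fn": "apply_moves", "kwargs": {
  "increments": [0,0,0,-0.2,0,0,0.75,0,0,0,-0.2,0,0,0.75]
}}

```text
time: 9.95
tool_pos: [0.5938, 0.2053, 0.0286]
tool_rot: [0.267, 0.964, 0.004, -0.004]
wrist_force: [-6.2, 2.7, 4.0]
grip_width: 0.0653
```

```bash
python3 -c "
from h import *
s=state(); print(s['tool_pos'],s['wrist_force'],s['wrist_torque'])"
```

```text
[0.59383799 0.20528238 0.02862343] [-6.2489505   2.65664081  4.01378825] [0.73385135 1.17059283 0.0265953 ]
```

Call:
{"fn": "apply_moves", "kwargs": {
  "increments": [0,0,0,-0.4,0,0,0.75,0,0,0,-0.4,0,0,0.75]
}}

```text
time: 10.12
tool_pos: [0.5938, 0.2051, 0.0286]
tool_rot: [0.265, 0.964, 0.004, -0.011]
wrist_force: [-10.6, 4.1, 5.8]
grip_width: 0.0653
```

Call:
{"fn": "apply_moves", "kwargs": {
  "increments": [0,0,0,1,0,0,0.75,0,0,0,2,0,0,0.75,0,0,0,3,0,0,0.75,0,0,0,3,0,-3,0.75,0,0,0,3,0,-3.5,0.75]
}}

```text
time: 10.53
tool_pos: [0.4961, 0.2549, 0.088]
tool_rot: [0.274, 0.962, -0.003, -0.01]
wrist_force: [0.7, 0.1, 0.8]
grip_width: 0.0654
```

Call:
{"fn": "apply_moves", "kwargs": {
  "increments": [0,0,0,2,0,-3.5,0.75,0,0,0,0,0,0,0.75]
}}

```text
time: 10.7
tool_pos: [0.4771, 0.2699, 0.1292]
tool_rot: [0.27, 0.963, -0.001, -0.007]
wrist_force: [0.1, 0.4, 0.3]
grip_width: 0.0657
```

```bash
python3 -c "
from h import *
print(state()['wrist_force'])
snap('top','t6.png')
cv2.imwrite('pics/t6c.png',cv2.resize(cv2.imread('pics/t6.png')[110:220,210:350],None,fx=5,fy=5,interpolation=cv2.INTER_CUBIC))
"
```

```text
[0.13166235 0.36572476 0.29479467]
```

View pics/t6c.png

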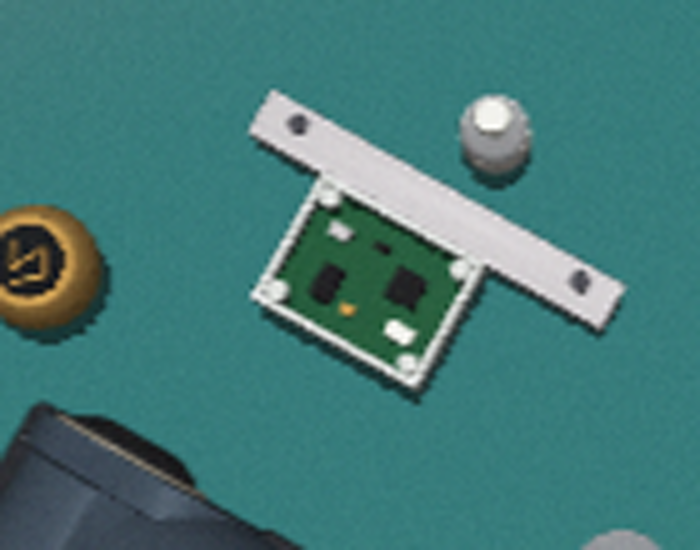

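The top view shows the leading wall (325,180)-(485,265) on the stop's near face, with the bystanders in place. One numeric check of flushness follows.

Run:
```python
from h import *
s=dict(np.load('pics/t6.png.npz')); g=s['pixels'].astype(int)
# green board + trailing wall corners -> stop frame; corners from the crop
so=np.array([.6817,.1375]); ex=np.array([.858,-.513]); ey=np.array([.513,.858])
m=np.zeros((400,640),np.uint8); r=g[140:190,258:309]
m[140:190,258:309]=(r[:,:,0]>120)&(abs(r[:,:,0]-r[:,:,1])<30)
ys,xs=np.nonzero(m); P=np.array([(ray(s,u,v,.04)[:2]-so) for u,v in zip(xs,ys)])
X=P@ex*1000; Y=P@ey*1000
b=[(y,X[(abs(Y-y)<4)].min()) for y in range(int(Y.min()),int(Y.max()),8) if ((abs(Y-y)<4)&(X<-60)).sum()>1]
b=np.array([k for k in b if k[1]<-85]); f=np.polyfit(b[:,0],b[:,1],1)
print(b.round(1).tolist(),'slope deg',np.degrees(np.arctan(f[0])),'trailing x',f@[b[:,0].mean(),1])
s0=dict(np.load('pics/top0.png.npz'))
d=abs(s0['pixels'].astype(int)-g).sum(2)
for n,u,v in(('spool',334,226),('cleaner',217,164),('flux',309,136)): print(n,d[v-9:v+10,u-9:u+10].mean())
```

```text
[[-48.0, -91.8], [-40.0, -98.6], [-32.0, -100.0], [-24.0, -99.2], [-16.0, -99.5], [-8.0, -100.2], [0.0, -99.1], [8.0, -99.7], [16.0, -100.0], [24.0, -98.9], [32.0, -99.5], [40.0, -99.8], [48.0, -100.1], [56.0, -99.3], [64.0, -99.7]] slope deg -1.5573194789289662 trailing x -99.0300610180364
spool 21.493074792243767
cleaner 14.556786703601109
flux 18.37673130193906
```

```bash
python3 -c "
from station import *
print(job_done())"
```

```text
the job is handed in; nothing more can be done
None
```

The housing now lies on its closed back with the board facing up, and its leading wall is flush against the near face of the smallest stop bar. I handed the job in at about 11 s of the 48 s allowed.

I tipped it over by pushing the top wall from the open side with the half-open fingertips. Then I gave the gripper a half turn, because joint 7 was close to its limit. After that I pushed on the trailing wall until it met the stop, turning about 9° on the way to line it up.

**Last checks**
- **Flush:** the trailing wall measured -98.6 to -100.2 mm in the stop frame along its length (ideal -100). The fitted line showed a slope of -1.6°. One outlier at the end corner (-91.8) seems to cause that, because the other points are level to within the measuring noise; I did not refit without it.
- **Bystanders:** the spool, cleaner and flux looked unmoved against the first image. The remaining pixel differences there were small and look like noise.
- **Robot:** the wrist force never read above about 15 N, and the arm was clear of everything at hand-in.

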